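Put the used battery away in the flip-cap tube rack

TASK

Put the used battery that stands in front of the rack away in the tube with the red cap: flick that cap open, stand the battery upright inside and press the cap fully shut again. Someone left the yellow cap open: press it fully shut too. Leave the blue cap shut, and do not disturb the oil bottle, the tape roll or the tally counter on the green mat.

Things in the scene. Friction and masses are not known exactly. Their poses are not given: they have to be found in the camera images.
- rack: fixed aluminium rack 66 x 236 x 40 mm carrying three upright flip-cap tubes side by side at its y = -75, 0 and +75 mm; origin: centre of its underside on the bench
- red_tube: clear plastic tube fixed in the rack: outer diameter 34 mm, bore 28 to 29 mm, 57 mm tall; origin: centre of its underside, 8 mm above the bench; z up: floor 3 mm up, open rim 57 mm up (65 mm above the bench). Hinge on its +x side, thumb lip of the shut cap towards its -x. x axes of all tubes and the rack agree; which colour stands where varies. This one has the red cap
- red_cap (a joint): hinge of the red cap, rad: 0 = pressed fully shut, grows as the cap swings up and back to at most 2.2; stiff, so the cap stays where it is left. Starts shut. Cap: disc 38 mm in diameter, 8 mm thick, its centre 21 mm from the hinge axis, top 74 mm above the bench when shut
- red_lip (a point): middle of the red cap's thumb lip, a flat tab 14 mm wide (along the hinge axis), 7 mm thick, sticking out about 21 mm beyond the cap's disc; this point is 12 mm out from the disc's edge, 54 mm from the hinge axis and, when shut, 69.5 mm above the bench; nothing lies beside or below the lip for 25 mm
- red_hinge (a point): point on the hinge axis of the red cap, 21 mm in the tube's +x from the tube's axis, 67 mm above the bench; the axis runs along the tube's y
- yellow_tube: clear plastic tube fixed in the rack: outer diameter 34 mm, bore 28 to 29 mm, 57 mm tall; origin: centre of its underside, 8 mm above the bench; z up: floor 3 mm up, open rim 57 mm up (65 mm above the bench). Hinge on its +x side, thumb lip of the shut cap towards its -x. x axes of all tubes and the rack agree; which colour stands where varies. This one has the yellow cap
- yellow_cap (a joint): hinge of the yellow cap, rad: 0 = pressed fully shut, grows as the cap swings up and back to at most 2.2; stiff, so the cap stays where it is left. Starts open, between 1.5 and 2.1. Cap: disc 38 mm in diameter, 8 mm thick, its centre 21 mm from the hinge axis, top 74 mm above the bench when shut
- yellow_lip (a point): middle of the yellow cap's thumb lip, a flat tab 14 mm wide (along the hinge axis), 7 mm thick, sticking out about 21 mm beyond the cap's disc; this point is 12 mm out from the disc's edge, 54 mm from the hinge axis and, when shut, 69.5 mm above the bench; nothing lies beside or below the lip for 25 mm
- yellow_hinge (a point): point on the hinge axis of the yellow cap, 21 mm in the tube's +x from the tube's axis, 67 mm above the bench; the axis runs along the tube's y
- blue_tube: clear plastic tube fixed in the rack: outer diameter 34 mm, bore 28 to 29 mm, 57 mm tall; origin: centre of its underside, 8 mm above the bench; z up: floor 3 mm up, open rim 57 mm up (65 mm above the bench). Hinge on its +x side, thumb lip of the shut cap towards its -x. x axes of all tubes and the rack agree; which colour stands where varies. This one has the blue cap
- blue_cap (a joint): hinge of the blue cap, rad: 0 = pressed fully shut, grows as the cap swings up and back to at most 2.2; stiff, so the cap stays where it is left. Starts shut. Cap: disc 38 mm in diameter, 8 mm thick, its centre 21 mm from the hinge axis, top 74 mm above the bench when shut
- blue_lip (a point): middle of the blue cap's thumb lip, a flat tab 14 mm wide (along the hinge axis), 7 mm thick, sticking out about 21 mm beyond the cap's disc; this point is 12 mm out from the disc's edge, 54 mm from the hinge axis and, when shut, 69.5 mm above the bench; nothing lies beside or below the lip for 25 mm
- blue_hinge (a point): point on the hinge axis of the blue cap, 21 mm in the tube's +x from the tube's axis, 67 mm above the bench; the axis runs along the tube's y
- red_floor (a point): centre of the inner floor of the red-capped tube, on its axis, 11 mm above the bench, 54 mm below its rim; the battery stands on it when put away
- battery: loose green and white round battery, 15 mm in diameter, 50 mm tall, standing upright on the bench between the robot and the rack (not the one at the back of the bench); origin: centre of its underside, z up
- oil_bottle: white oil bottle with red spout, 45 mm across, 146 mm tall, standing on the green mat left of the rack; origin: centre of its underside
- tape_roll: roll of black tape lying flat, 58 mm across, 19 mm high, on the green mat; origin: centre of its underside
- counter: white round tally counter, 48 mm across, 23 mm high, on the green mat left of the rack; origin: centre of its underside

How it is judged (in metres and radians):
On the way, in this order (a step that is already met when the one before it is completed fails the run):
1. the red cap is swung open (beyond 1.2 rad) (value of joint red_cap above 1.2 rad), for 0.2 s.
2. the battery stands in the red tube, released (horizontal distance between battery and red_floor below 0.011 m and z of battery in the frame of red_floor between -0.006 and 0.008 m and angle between battery's own z axis and vertical below 0.4 rad and contact force between the fingers and battery below 0.05 N), for 0.2 s.
3. the red cap is pressed shut over the battery (horizontal distance between battery and red_floor below 0.011 m and z of battery in the frame of red_floor between -0.006 and 0.008 m and angle between battery's own z axis and vertical below 0.4 rad and value of joint red_cap below 0.06 rad), for 0.2 s.
At the end, for the whole second after the job is handed in: The battery stands at rest and upright on the floor of the red tube (underside within 8 mm of the floor, 11 mm of the tube's axis, tilt under 0.4 rad), released, and all three caps are shut to within 0.06 rad (all of step 3 and contact force between the fingers and battery below 0.05 N and linear speed of battery below 0.02 m/s and value of joint each of yellow_cap, blue_cap below 0.06 rad); the robot touches nothing.
It fails at once if the blue cap is opened (beyond 0.2 rad) (value of joint blue_cap above 0.2 rad).
It fails at once if the oil bottle is moved more than 30 mm or tipped (distance of oil_bottle from where it was at the start of the episode above 0.03 m or angle between oil_bottle's own z axis and vertical above 0.5 rad).
It fails at once if the tape roll is moved more than 30 mm or tipped (distance of tape_roll from where it was at the start of the episode above 0.03 m or angle between tape_roll's own z axis and vertical above 0.5 rad).
It fails at once if the counter is moved more than 30 mm or tipped (distance of counter from where it was at the start of the episode above 0.03 m or angle between counter's own z axis and vertical above 0.5 rad).
It also fails if it takes over 72 s, if anything falls off the work surface, if the arm or the gripper's body presses on something with over 40 N, if the wrist force passes 120 N, or if a joint passes its speed limit or range.

ROBOT

A 6-joint arm with a two-finger parallel gripper is mounted at the origin on a cart in front of the work surface, level with it; the furniture and walls round the work are solid. World frame = base frame: x ahead of the robot, y to its left, z up, the work surface at z = 0. Lengths are in mm, angles in rad, forces in N, time in s.
With the tool pointing down it reaches from about 275 to 1000 mm from the base axis. Payload 8.4 kg.
Tool frame: the origin (TCP) lies at the very end of the fingers, on their centre line; the grasp point (between the pads) lies 19 mm behind it; z points along the fingers, y is the line along which they close (so a half turn about z gives the same grasp; the last joint's range is limited). The gripper opens to 85 mm and grips with 20 to 120 N. Pads are 22 mm wide; open, the fingers measure 114 mm over their backs; the gripper's body (76 mm by 85 mm) begins 54 mm behind the grasp point. The pads swing forward as they close: fully open they stand 13 mm farther back than shut.
Start: joints at [-1.212, 0.353, 1.633, -0, 1.155, -0.002], TCP at [220.638, -584.762, 202.781] pointing down, gripper open.
Joint ranges: [-2.63, 2.63], [-0.92, 2.1], [0.06, 2.66], [-1.3, 4.44], [0, 2.69], [-3.02, 3.02]. Speed limits (rad/s): [2.22, 2.22, 2.79, 3.14, 3.14, 3.14].

INTERFACE

Orientations are given as [roll, pitch, yaw] about the fixed x, y, z axes, in that order (R = Rz(yaw) Ry(pitch) Rx(roll)).
In Python, from rig import telemetry, imaging, r gives the robot as it stands. The module is installed in compiled form; this text tells all that it offers.
- The arm moves only by the tool step_arm, never from a script. Its argument "moves" is a list of rows, each a list of 3 entries, a list of its own where there are three numbers: the turn, a rotation vector about the tool's x, y, z scaled (see below), then the shift along the tool's x, y, z scaled (see below), then the opening, from -1 (shut) to 1 (fully open). A call has 1 to 8 rows; each row is the pose to reach, as a shift and turn from the pose commanded when the call began, along the tool's axes at that moment; what a row does not reach only later rows make up. The controller multiplies each number of a shift by 200 mm and each number of a turn by 45 degrees. A row lasts 1/10 s, in which the tool goes at most 50 mm and 8.59 degrees, less where a joint would pass 70% of its speed; a pose out of reach is approached as far as the arm can. A call with a number of a shift or a turn outside -1 to 1 is refused whole. A call with a gripper value outside its range is refused whole. The fingers move at their own pace and stop on an object; "squeeze" is the grip in N (left out, the last holds). Time passes only in rows, so rows that repeat a pose let the fingers close. It gives the time, the measured TCP pose, the force, the opening and the grip force at its end, in the units of the state.
- telemetry.sense(): the state, without advancing time (a new reading comes with each control period).
- imaging.grab_frame(name): name is "scene" or "top"; returns the picture (384x512x3 uint8, red, green, blue); there is no depth.
- imaging.calibration(name): a dict with "fx", "fy", "cx", "cy" (pixels), "cam_to_world" (4x4, takes a point from camera to world coordinates). Camera axes: x right, y up, looking along -z (the intrinsics and any distortion apply to the point x, -y, -z); pixel columns grow to the right and rows downward; lengths in mm; the calibration is good to about 2 mm. A picture is of the moment at which its call begins. calibration takes no time and is no camera call.
- r.sign_off(): hands the job in; it is judged then, once.
Trained networks look in the newest picture that a camera, given by its name, has taken for a name from the list of things; names that differ only in an ending like _2 or _b are one class to them, and where a whole thing is asked for, a point or a joint stands for the part that bears it (a point fixed in the world has none). Each returns a list of dicts, best first, with "conf" (0 to 1); they miss things now and then, are a little off and sometimes report something else, mostly with a low value. They report only what shows in the picture. A call takes as long as a camera call.
- imaging.recognise(camera, name): "extent" ([left, top, width, height] in pixels, round what is visible of it).
- imaging.mark_of(camera, name): "xy" ([column, row] in pixels: a listed point, or the origin of a listed thing).
The state is a dict: "clock": time; "qpos": joint angles; "qvel": joint speeds; "joint_efforts": joint torques, N m; "eef_pos": TCP position; "tcp_rot": TCP orientation; "contact_force": force on the tool from outside, world axes, zero at the start; "wrist_torque": the same for the moment, N m; "opening": opening from 0.0 (shut) to 1.0 (fully open); "grasp_force": force on a finger pad.
Only numpy, scipy, OpenCV 4.12 (cv2) and the standard library are available. Lean on these libraries where they do the work, as an engineer would, in place of code of your own. Each camera call takes 0.05 s, during which the arm holds its last target. There are 200 camera calls.

## Working session

There is one attempt and no reset: what is moved stays moved. The work goes in short steps, Python scripts to look and compute and a tool call to move; the robot and the scene stay as the last step left them, time stands still between calls to the robot, and variables do not carry over. Pictures are saved under pics/ and viewed, at most 10 in all, crops included, and the job is handed in when it is done.

Besides the shell and the picture viewer there is one more tool, called after "Call:" as a command line: name --argument value ..., lists and objects as JSON in quotes. step_arm: Moves the arm, as the interface text tells. Its arguments: {"type":"object","properties":{"moves":{"type":"array"},"squeeze":{"type":"number"}},"required":["moves"]}

```bash
mkdir -p pics; python3 - <<'E'
from rig import telemetry, imaging, r
import cv2, numpy as np
s=telemetry.sense(); print({k:np.round(v,3) for k,v in s.items()})
for c in ("scene","top"):
    im=imaging.grab_frame(c); cv2.imwrite(f"pics/{c}0.png",cv2.cvtColor(im,cv2.COLOR_RGB2BGR))
    K=imaging.calibration(c); print(c,{k:np.round(v,3).tolist() for k,v in K.items()})
    for n in ["red_tube","red_lip","red_hinge","yellow_lip","yellow_hinge","yellow_tube","blue_lip","blue_hinge","battery","rack","oil_bottle","tape_roll","counter"]:
        print(n,[(np.round(d["xy"]).tolist(),round(d["conf"],2)) for d in imaging.mark_of(c,n)[:2]])
E
```

```text
{'clock': np.float64(0.0), 'qpos': array([-1.212,  0.354,  1.634,  0.   ,  1.155, -0.002]), 'qvel': array([ 0.001, -0.   ,  0.002,  0.002, -0.001, -0.001]), 'joint_efforts': array([ 3.0000e-03, -6.0523e+01, -3.4207e+01,  0.0000e+00,  9.0000e-03,
        0.0000e+00]), 'eef_pos': array([ 220.459, -584.266,  202.037]), 'tcp_rot': array([-3.14 , -0.   ,  0.361]), 'contact_force': array([-0.099, -0.361,  0.35 ]), 'wrist_torque': array([-0.006,  0.001,  0.008]), 'grasp_force': np.float64(0.0), 'opening': np.float64(1.0)}
scene {'fx': 477.948, 'fy': 477.948, 'cx': 254.992, 'cy': 191.468, 'cam_to_world': [[-0.874, 0.359, -0.327, 264.757], [-0.486, -0.665, 0.568, 646.157], [-0.013, 0.655, 0.755, 788.574], [0.0, 0.0, 0.0, 1.0]]}
red_tube [([263.0, 181.0], 0.96)]
red_lip [([276.0, 163.0], 0.6)]
red_hinge [([256.0, 154.0], 0.95)]
yellow_lip [([292.0, 96.0], 0.69)]
yellow_hinge [([288.0, 118.0], 0.59)]
yellow_tube [([297.0, 138.0], 0.63)]
blue_lip [([294.0, 142.0], 0.52)]
blue_hinge [([273.0, 134.0], 0.62)]
battery [([309.0, 222.0], 0.42)]
rack [([279.0, 158.0], 0.8)]
oil_bottle [([173.0, 265.0],
[... 195 characters left out ...]
, 'cy': 196.159, 'cam_to_world': [[0.008, 0.992, -0.129, 429.663], [-1.0, 0.009, 0.012, 102.617], [0.013, 0.129, 0.992, 1033.955], [0.0, 0.0, 0.0, 1.0]]}
red_tube []
red_lip [([290.0, 190.0], 0.56)]
red_hinge [([291.0, 168.0], 0.66), ([185.0, 196.0], 0.53)]
yellow_lip [([358.0, 166.0], 0.64)]
yellow_hinge [([354.0, 168.0], 0.58), ([361.0, 164.0], 0.58)]
yellow_tube [([348.0, 181.0], 0.65)]
blue_lip [([321.0, 190.0], 0.86)]
blue_hinge [([325.0, 169.0], 0.58)]
battery [([267.0, 232.0], 0.42)]
rack [([320.0, 181.0], 0.8), ([359.0, 163.0], 0.62)]
oil_bottle [([182.0, 158.0], 0.74), ([185.0, 196.0], 0.62)]
tape_roll [([183.0, 196.0], 0.53), ([321.0, 189.0], 0.19)]
counter [([224.0, 194.0], 0.58)]
```

```bash
cat > h.py <<'E'
from rig import telemetry, imaging
import numpy as np
def ray(c,uv):
    K=imaging.calibration(c);M=np.array(K["cam_to_world"])
    d=np.array([(uv[0]-K["cx"])/K["fx"],-(uv[1]-K["cy"])/K["fy"],-1])
    return M[:3,3],M[:3,:3]@d
def atz(c,uv,z):
    o,d=ray(c,uv);return o+d*(z-o[2])/d[2]
def tri(a,b):
    A=[];B=[]
    for c,uv in (("scene",a),("top",b)):
        o,d=ray(c,uv);d=d/np.linalg.norm(d);P=np.eye(3)-np.outer(d,d);A.append(P);B.append(P@o)
    return np.linalg.lstsq(np.vstack(A),np.hstack(B),rcond=None)[0]
def proj(c,p):
    K=imaging.calibration(c);M=np.array(K["cam_to_world"]);q=M[:3,:3].T@(np.array(p)-M[:3,3])
    return K["cx"]-K["fx"]*q[0]/q[2],K["cy"]+K["fy"]*q[1]/q[2]
E
python3 - <<'E'
from h import *
import cv2
P={"red_lip":((276,163),(290,190),69.5),"red_hinge":((256,154),(291,168),67),"blue_lip":((294,142),(321,190),69.5),"blue_hinge":((273,134),(325,169),67),"yellow_hinge":((288,118),(354,168),67),"yellow_lip":((292,96),(358,166),120),"ytube":((297,138),(348,181),8),"rack":((279,158),(320,181),0),"bat":((309,222),(267,232),0),"oil":((173,265),(182,158),0),"tape":((212,279),(183,196),0),"counter":((245,239),(224,194),0)}
for n,(a,b,z) in P.items(): print(n,atz("scene",a,z).round(),atz("top",b,z).round(),tri(a,b).round())
a=cv2.imread("pics/scene0.png")[60:320,130:390]; b=cv2.imread("pics/top0.png")[130:260,150:410]
cv2.imwrite("pics/s1.png",cv2.resize(a,(600,600),interpolation=3)); cv2.imwrite("pics/t1.png",cv2.resize(b,(800,400),interpolation=3))
E
```

```text
red_lip [575.  15.  69.] [571.  22.  70.] [571.  23.  78.]
red_hinge [627.   9.  67.] [625.  19.  67.] [622.  20.  78.]
blue_lip [570. -60.  70.] [572. -52.  70.] [569. -51.  78.]
blue_hinge [624. -64.  67.] [623. -63.  67.] [623. -62.  69.]
yellow_hinge [ 619. -128.   67.] [ 626. -132.   67.] [ 625. -135.   61.]
yellow_lip [ 618. -143.  120.] [ 620. -129.  120.] [ 614. -126.  134.]
ytube [ 596. -137.    8.] [ 604. -131.    8.] [ 599. -131.   12.]
rack [607. -63.   0.] [605. -61.   0.] [605. -60.   4.]
bat [467.  73.   0.] [474.  74.   0.] [471.  73.  -2.]
oil [654. 293.   0.] [661. 292.   0.] [659. 292.  -4.]
tape [571. 283.   0.] [563. 287.   0.] [565. 286.   9.]
counter [562. 173.   0.] [569. 183.   0.] [563. 181.  10.]
```

View pics/s1.png

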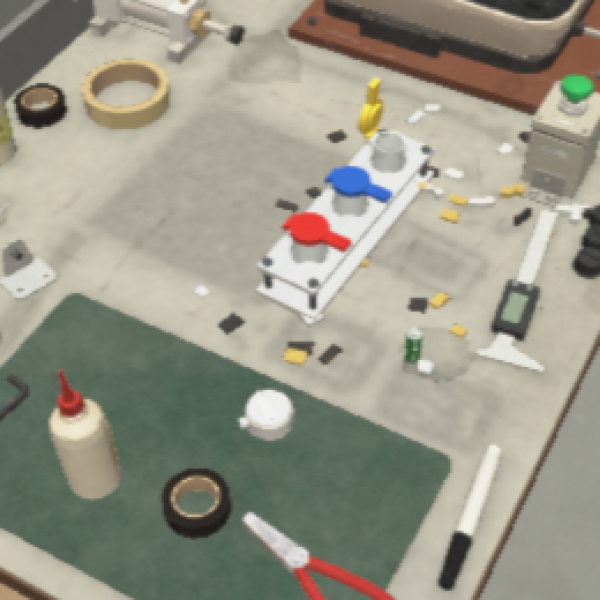

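View pics/t1.png

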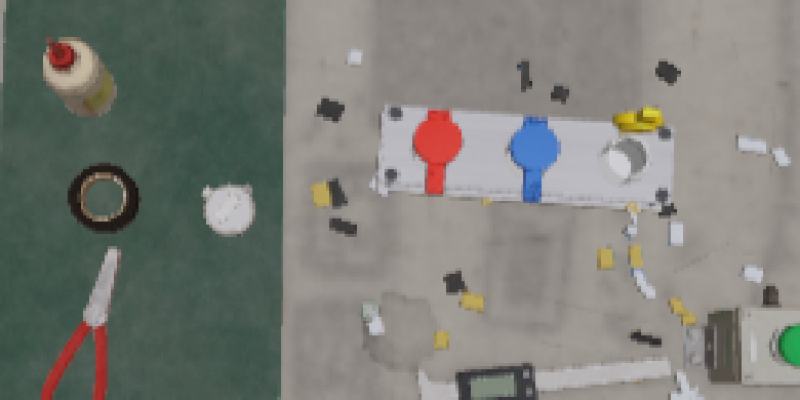

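The battery stands at about (309,209) in the scene picture. The caps run red, blue, yellow (open) towards −y, with the lips facing the robot. Next I fit the rack pose from the colour blobs.

```bash
python3 - <<'E'
from h import *
import cv2
for c in("scene","top"):
    im=cv2.imread(f"pics/{c}0.png"); hsv=cv2.cvtColor(im,cv2.COLOR_BGR2HSV)
    H,S,V=cv2.split(hsv)
    ms={"red":((H<8)|(H>172))&(S>150),"blue":(H>100)&(H<125)&(S>130),"yellow":(H>20)&(H<35)&(S>170),"green":(H>50)&(H<80)&(S>90)}
    for n,(p,z) in {"red":([591,18,74],74),"blue":([591,-58,74],74),"yellow":([625,-135,100],100),"green":([472,73,30],30)}.items():
        u,v=proj(c,p); m=ms[n].astype(np.uint8)
        w=np.zeros_like(m); u,v=int(u),int(v); w[v-26:v+26,u-22:u+22]=1; m*=w
        k,lab,st,ce=cv2.connectedComponentsWithStats(m)
        if k<2: print(c,n,"none");continue
        i=1+np.argmax(st[1:,4]); print(c,n,st[i].tolist(),ce[i].round(1),atz(c,ce[i],z).round(1))
print(atz("scene",(310,95),0).round(),atz("scene",(262,75),0).round(), atz("scene",(235,90),0).round())
a=cv2.imread("pics/top0.png")[0:384,0:512]
cv2.imwrite("pics/t2.png",a)
b=cv2.imread("pics/scene0.png")[190:240,280:340];a2=cv2.imread("pics/top0.png")[210:250,245:295]
cv2.imwrite("pics/b.png",np.hstack([cv2.resize(b,(396,330),interpolation=0),cv2.resize(a2,(396,330),interpolation=0)]))
E
```

```text
scene red [253, 152, 29, 16, 242] [265.5 159.6] [597.5  20.8  74. ]
scene blue [272, 132, 27, 15, 220] [283.6 138.9] [592.6 -53.8  74. ]
scene yellow [286, 96, 9, 23, 99] [290.4 108.4] [ 612.4 -125.   100. ]
scene green [306, 207, 3, 9, 16] [307.2 211.2] [474.2  71.8  30. ]
top red [285, 166, 15, 27, 246] [291.8 177.1] [601.3  17.8  74. ]
top blue [316, 168, 15, 27, 252] [323.1 179.7] [595.7 -56.6  74. ]
top yellow [350, 165, 15, 8, 79] [357.4 168.8] [ 617.7 -132.1  100. ]
top green none
[ 642. -311.    0.] [ 796. -329.    0.] [ 828. -236.    0.]
```

View pics/b.png

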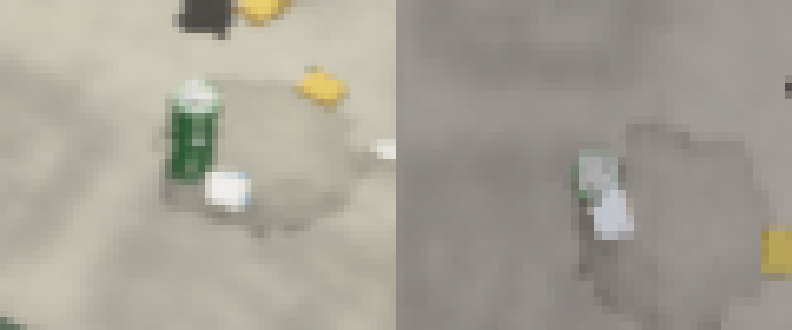

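View pics/t2.png

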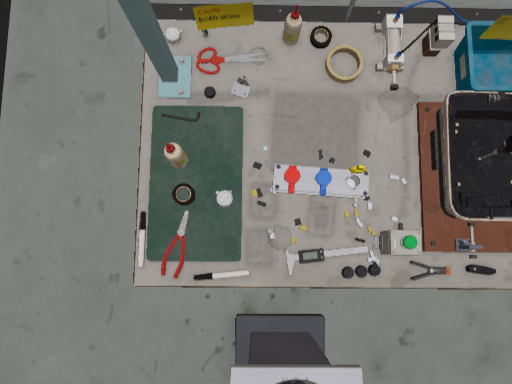

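```bash
cat >> h.py <<'E'
from scipy.spatial.transform import Rotation as Ro
def units(start,targets):
    """start,targets: (x,y,z,yaw) tool down; prints turn/shift units from start"""
    R0=Ro.from_euler('xyz',[np.pi,0,start[3]])
    for t in targets:
        rv=(R0.inv()*Ro.from_euler('xyz',[np.pi,0,t[3]])).as_rotvec()/np.radians(45)
        sh=R0.inv().apply(np.array(t[:3])-np.array(start[:3]))/200
        print([rv.round(3).tolist(),sh.round(3).tolist()])
E
python3 - <<'E'
from h import *
s=(220.6,-584.8,202.8,.361)
units(s,[(330,-420,210,.21),(420,-300,220,-.07),(690,-135,200,-.07)])
t=tri((309.4,204.7),(270.4,230.8));print(t,atz("scene",(309.4,204.7),50),atz("top",(270.4,230.8),50))
E
```

```text
[[0.0, -0.0, 0.192], [0.803, -0.578, -0.036]]
[[0.0, -0.0, 0.549], [1.436, -0.98, -0.086]]
[[0.0, -0.0, 0.549], [2.99, -1.275, 0.014]]
[474.16857261  66.4255313   45.48958163] [471.83193188  69.64083166  50.        ] [475.02406383  66.92200045  50.        ]
```

Call:
step_arm --moves '[[[0,0,0.549],[0.95,-0.9,-0.1],-1],[[0,0,0.549],[0.95,-0.9,-0.1],-1],[[0,0,0.549],[0.95,-0.9,-0.1],-1],[[0,0,0.549],[0.95,-0.9,-0.1],-1],[[0,0,0.549],[0.95,-0.9,-0.1],-1],[[0,0,0.549],[0.95,-0.9,-0.1],-1],[[0,0,0.549],[0.95,-0.9,-0.1],-1]]'

```text
clock: 2.1
eef_pos: [335.7, -348.1, 223.3]
tcp_rot: [3.141, -0.001, -0.067]
contact_force: [0.0, -0.7, -0.0]
opening: 0.001
grasp_force: 0.0
```

Call:
step_arm --moves '[[[0,0,0],[0.85,-0.6,0.05],-1],[[0,0,0],[0.85,-0.6,0.05],-1],[[0,0,0],[0.85,-0.6,0.05],-1],[[0,0,0],[0.85,-0.6,0.05],-1],[[0,0,0],[0.85,-0.6,0.05],-1]]'

```text
clock: 2.6
eef_pos: [516.7, -240.7, 212.2]
tcp_rot: [-3.141, -0.001, -0.068]
contact_force: [-0.0, -1.2, -0.4]
opening: 0.003
grasp_force: 0.0
```

Call:
step_arm --moves '[[[0,0,0],[0.85,-0.6,0.05],-1],[[0,0,0],[0.85,-0.6,0.05],-1],[[0,0,0],[0.85,-0.6,0.05],-1],[[0,0,0],[0.85,-0.6,0.05],-1],[[0,0,0],[0.85,-0.6,0.05],-1],[[0,0,0],[0.85,-0.6,0.05],-1]]'

```text
clock: 3.2
eef_pos: [691.5, -134.5, 201.5]
tcp_rot: [3.141, 0.001, -0.07]
contact_force: [-0.1, -0.2, -0.0]
opening: -0.005
grasp_force: 0.0
```

Call:
step_arm --moves '[[[0,0,0],[0,0,0.27],-1],[[0,0,0],[0,0,0.53],-1],[[0,0,0],[-0.1,0,0.53],-1],[[0,0,0],[-0.2,0,0.53],-1],[[0,0,0],[-0.26,0,0.53],-1],[[0,0,0],[-0.32,0,0.53],-1],[[0,0,0],[-0.38,0,0.53],-1],[[0,0,0],[-0.44,0,0.53],-1]]'

```text
clock: 4.0
eef_pos: [602.8, -128.1, 97.6]
tcp_rot: [3.141, -0.002, -0.071]
contact_force: [0.7, -0.0, -0.7]
opening: 0.0
grasp_force: 0.3
```

Call:
step_arm --moves '[[[0,0,0],[-0.06,0,0],-1],[[0,0,0],[-0.12,0,0],-1],[[0,0,0],[-0.16,0,0],-1],[[0,0,0],[-0.16,0,0],-1]]'

```text
clock: 4.4
eef_pos: [569.9, -125.1, 96.7]
tcp_rot: [-3.141, 0.001, -0.07]
contact_force: [0.2, 0.6, -0.1]
opening: -0.001
grasp_force: 0.0
```

```bash
python3 - <<'E'
from h import *
import cv2
im=imaging.grab_frame("scene")[60:260,190:390]
cv2.imwrite("pics/y1.png",cv2.cvtColor(cv2.resize(im,(600,600),interpolation=cv2.INTER_CUBIC),cv2.COLOR_RGB2BGR))
E
```

```text
(no output)
```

View pics/y1.png

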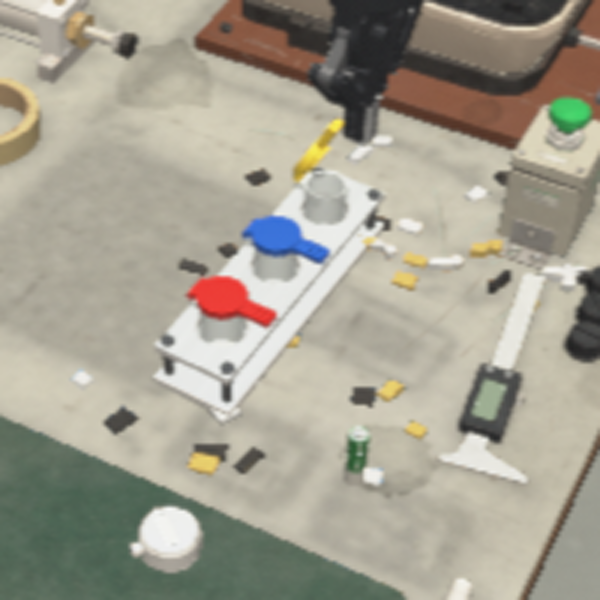

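The yellow cap has come forward to about 45°, with its lip at (335,125) and the finger now in front of it. Next I rise and press it down from above.

Call:
step_arm --moves '[[[0,0,0],[-0.05,0,-0.24],-1],[[0,0,0],[0.07,0,-0.24],-1],[[0,0,0],[0.07,0,-0.1],-1],[[0,0,0],[0.07,0,0],-1],[[0,0,0],[0.07,0,0.05],-1],[[0,0,0],[0.07,0,0.09],-1],[[0,0,0],[0.07,0,0.11],-1]]'

```text
clock: 5.15
eef_pos: [585.0, -126.3, 75.2]
tcp_rot: [3.142, 0.0, -0.07]
contact_force: [0.8, -0.3, 1.1]
opening: -0.001
grasp_force: 0.4
```

Call:
step_arm --moves '[[[0,0,0],[0,0,0.01],-1],[[0,0,0],[0,0,0.015],-1],[[0,0,0],[0,0,0.015],-1]]'

```text
clock: 5.45
eef_pos: [585.5, -126.3, 71.5]
tcp_rot: [-3.142, -0.0, -0.07]
contact_force: [0.8, 1.5, 0.4]
opening: -0.0
grasp_force: 0.1
```

```bash
cat >> h.py <<'E'
import cv2
def snap(name,cam,x0,y0,w,h,k):
    im=imaging.grab_frame(cam)[y0:y0+h,x0:x0+w]
    cv2.imwrite(f"pics/{name}.png",cv2.cvtColor(cv2.resize(im,(w*k,h*k),interpolation=cv2.INTER_CUBIC),cv2.COLOR_RGB2BGR))
E
python3 -c "
from h import *
snap('y2','scene',235,70,130,110,5)"
```

```text
(no output)
```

View pics/y2.png

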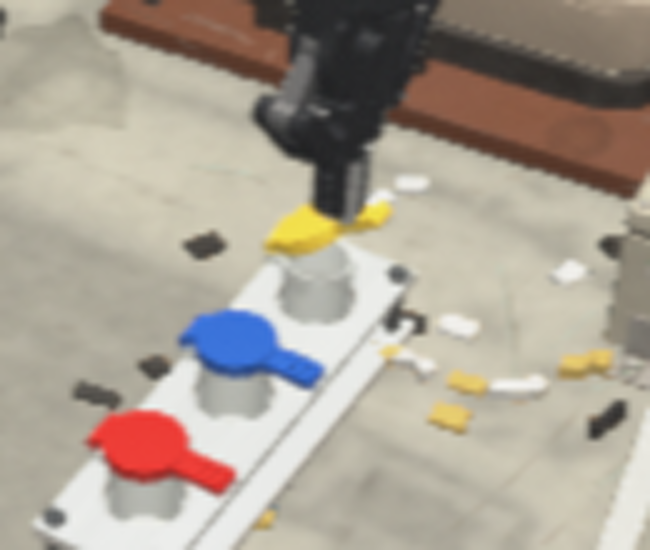

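```bash
python3 -c "
from h import *
for p in [(585.5,-126.3,71.5),(595,-130,74),(616,-131.5,67),(562,-128,69.5),(605.4,18.9,74),(626.4,17.4,67),(572.5,21.2,69.5),(553,23,69.5)]:
  u=proj('scene',p); print(p,(np.array(u)-[235,70])*5, proj('top',p))
for n in ['yellow_lip','yellow_hinge','red_lip','red_hinge']: print(n,[(d['xy'],d['conf']) for d in imaging.mark_of('scene',n)[:2]])
print(telemetry.sense())
snap('y3','top',300,140,100,75,8)"
```

```text
(585.5, -126.3, 71.5) [328.93726712 257.75212382] (np.float64(352.2927333129727), np.float64(184.43062653374648))
(595, -130, 74) [313.88144881 242.32914159] (np.float64(354.01085920501924), np.float64(180.32249855471704))
(616, -131.5, 67) [273.31042034 238.05250161] (np.float64(353.7508506584768), np.float64(172.16809986466487))
(562, -128, 69.5) [377.37607642 275.15413157] (np.float64(353.01874601303257), np.float64(194.3576534142644))
(605.4, 18.9, 74) [138.05558537 438.77338622] (np.float64(291.27891528373044), np.float64(175.37471370696943))
(626.4, 17.4, 67) [ 96.49683912 431.65349552] (np.float64(291.6349789490815), np.float64(167.26569098550289))
(572.5, 21.2, 69.5) [204.66812948 476.31473755] (np.float64(290.17058948597594), np.float64(189.37336467969058))
(553, 23, 69.5) [244.43329713 495.1139399 ] (np.float64(289.4224293416443), np.float64(197.5245238094669))
yellow_lip [([297.5, 139.7], 0.52), ([307.3, 112.3], 0.46)]
yellow_hinge [([289.1, 117.7], 0.72)]
red_lip [([275.1, 167.5], 0.84), ([306.5, 219.8], 0.25)]
red_hinge [([257.2, 156.8], 0.55)]
{'clock': 5.7, 'qpos': array([-2.15074095e-01,  4.63723442e-01,  1.79530301e+00, -1.29351867e-05,
        8.82505811e-01,  1.42602411e+00]), 'qvel': array([-2.72214601e-05, -1.17462146e-03,  1.79924991e-04, -9.03433507e-04,
        1.49451322e-03,  7.19806406e-04]), 'joint_efforts': array([-6.11535099e-03, -6.14070725e+01, -2.74621475e+01, -4.81558236e-03,
        3.42660584e-02,  3.54778704e-04]), 'eef_pos': array([ 585.27318087, -126.32301211,   71.75598134]), 'tcp_rot': array([ 3.14157405e+00, -5.83200043e-05, -7.02936641e-02]), 'contact_force': array([-0.35510694,  0.06125237,  0.31972996]), 'wrist_torque': array([-0.0461744 , -0.06493543, -0.01275422]), 'grasp_force': 0.04736799510283163, 'opening': -0.001416337200323057}
```

View pics/y3.png

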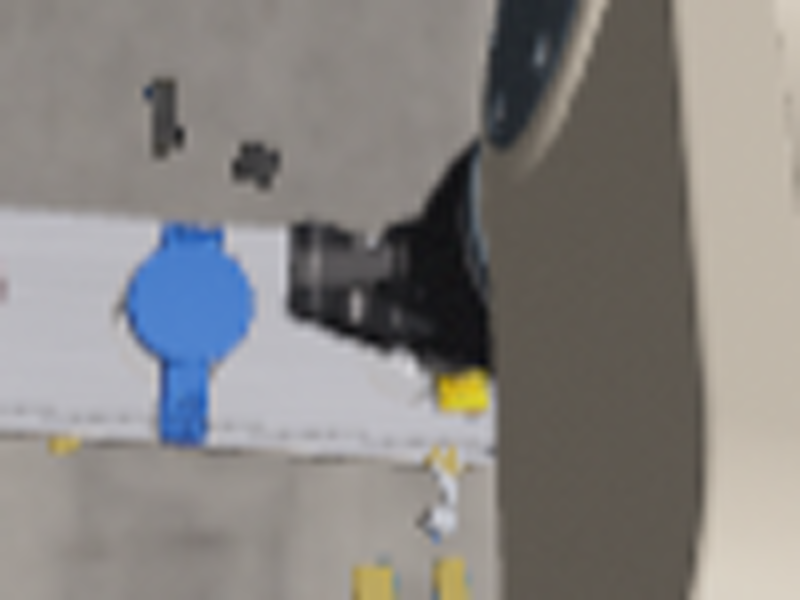

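```bash
python3 -c "
from h import *
p=(569.9,-125.1,96.7)
for dz in (0,10,20): print(dz,(np.array(proj('scene',(p[0],p[1],p[2]+dz)))-[190,60])*3)
p=(585.3,-126.3,71.7)
for dz in (0,10,20): print(dz,(np.array(proj('scene',(p[0],p[1],p[2]+dz)))-[235,70])*5,(np.array(proj('top',(p[0],p[1],p[2]+dz)))-[300,140])*8)
for th in (0,.2,.4,.6):
  h=np.array((616,-131.5,67)); q=h+54*np.array([-np.cos(th),.07*np.cos(th),np.sin(th)])
  print(th,(np.array(proj('scene',q))-[235,70])*5,(np.array(proj('top',q))-[300,140])*8)
"
```

```text
0 [352.78528178 166.07670687]
10 [353.74061754 155.51600867]
20 [354.70975994 144.80268592]
0 [329.36226929 257.55208598] [418.51361719 356.00457275]
10 [330.68250362 240.56835872] [426.47489816 350.64380541]
20 [332.02137949 223.34482338] [434.60113344 345.17196527]
0 [376.70398339 279.71466539] [421.22951096 435.97689879]
0.2 [376.36827542 260.75188199] [429.96894823 427.48568669]
0.4 [371.78817194 240.60080528] [438.8950251  411.83820885]
0.6 [363.08540844 220.11926897] [447.62726912 389.49285255]
```

The finger tip shows roughly 20–25 mm higher than the reported TCP, and the cap is still about 0.6 rad open. I keep pressing and watch the force, which also calibrates the tip height.

Call:
step_arm --moves '[[[0,0,0],[0,0,0.03],-1],[[0,0,0],[0,0,0.06],-1],[[0,0,0],[0,0,0.06],-1]]'

```text
clock: 6.05
eef_pos: [584.4, -126.2, 58.6]
tcp_rot: [-3.141, 0.002, -0.07]
contact_force: [-0.5, -0.4, 0.5]
opening: 0.004
grasp_force: 0.0
```

Call:
step_arm --moves '[[[0,0,0],[0,0,0.015],-1],[[0,0,0],[0,0,0.03],-1],[[0,0,0],[0,0,0.03],-1]]'

```text
clock: 6.35
eef_pos: [584.9, -126.3, 53.3]
tcp_rot: [-3.142, 0.001, -0.07]
contact_force: [-1.3, 0.4, -0.5]
opening: 0.003
grasp_force: 0.0
```

```bash
python3 -c "
from h import *
snap('y4','scene',235,70,130,110,5)"
```

```text
(no output)
```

View pics/y4.png

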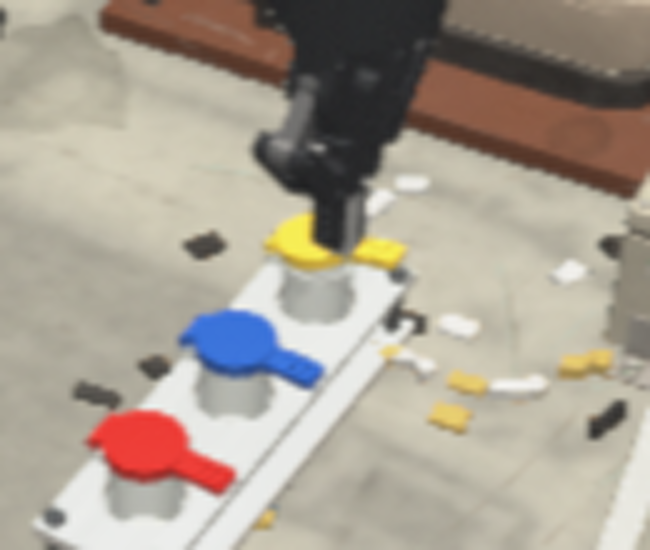

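Call:
step_arm --moves '[[[0,0,0],[0,0,0.01],-1],[[0,0,0],[0,0,0.02],-1],[[0,0,0],[0,0,0.02],-1]]'

```text
clock: 6.7
eef_pos: [585.0, -126.3, 49.6]
tcp_rot: [-3.142, 0.0, -0.07]
contact_force: [0.4, -0.2, -0.2]
opening: 0.002
grasp_force: 0.0
```

Call:
step_arm --moves '[[[0,0,0],[0,0,0.01],-1],[[0,0,0],[0,0,0.02],-1],[[0,0,0],[0,0,0.02],-1]]'

```text
clock: 7.0
eef_pos: [585.1, -126.3, 45.6]
tcp_rot: [-3.142, 0.0, -0.07]
contact_force: [-1.0, 0.4, 0.9]
opening: 0.001
grasp_force: 0.0
```

Call:
step_arm --moves '[[[0,0,0],[0,0,0.01],-1],[[0,0,0],[0,0,0.015],-1],[[0,0,0],[0,0,0.015],-1]]'

```text
clock: 7.3
eef_pos: [585.2, -126.3, 44.9]
tcp_rot: [3.142, -0.0, -0.07]
contact_force: [-8.7, 1.6, 23.7]
opening: 0.0
grasp_force: 12.2
```

```bash
python3 -c "
from h import *
imaging.grab_frame('scene')
for n in ['yellow_lip','yellow_hinge','blue_lip']: print(n,[(d['xy'],d['conf']) for d in imaging.mark_of('scene',n)[:2]])
s=telemetry.sense();print(s['eef_pos'],s['contact_force'],s['wrist_torque'])
im=imaging.grab_frame('scene')
b=im[100:150,290:330]; m=(b[...,0]>170)&(b[...,1]>140)&(b[...,2]<90); v,u=np.nonzero(m); k=u.argmax(); print('yellow extents',u.min()+290,u.max()+290,v.min()+100,v.max()+100,(u[k]+290,v[k]+100))
for th in (0,.2,.4,.6):
  h=np.array((616,-131.5,69)); print(th,[np.round(proj('scene',h+d*np.array([-np.cos(th),.07*np.cos(th),np.sin(th)])),1) for d in (54,62)])
"
```

```text
yellow_lip [([314.7, 123.4], 0.49)]
yellow_hinge [([286.5, 119.4], 0.72)]
blue_lip [([242.4, 241.3], 0.72)]
[ 585.23850326 -126.3465158    44.89171582] [-8.05373104  1.36984708 25.25142799] [ 0.31113747  1.44993834 -0.00390988]
yellow extents 290 315 114 127 (np.int64(315), np.int64(125))
0 [array([310.4, 125.3]), array([313.5, 126.5])]
0.2 [array([310.3, 121.5]), array([313.5, 122.2])]
0.4 [array([309.4, 117.4]), array([312.5, 117.5])]
0.6 [array([307.7, 113.3]), array([310.5, 112.8])]
```

Call:
step_arm --moves '[[[0,0,0],[0,0,0.01],-1],[[0,0,0],[0,0,0.01],-1],[[0,0,0],[0,0,0.01],-1]]'

```text
clock: 7.85
eef_pos: [585.3, -126.3, 44.4]
tcp_rot: [3.142, -0.0, -0.07]
contact_force: [-14.3, 3.0, 41.1]
opening: 0.003
grasp_force: 20.6
```

```bash
python3 -c "
from h import *
for z in (73,78,82): print(z, atz('scene',(304,120.4),z), atz('scene',(304,113.4),z+18))"
```

```text
73 [ 580.11387116 -131.70438652   73.        ] [ 582.37333169 -133.78811247   91.        ]
78 [ 577.9103479  -126.26916615   78.        ] [ 580.09675425 -128.1977078    96.        ]
82 [ 576.14752929 -121.92098986   82.        ] [ 578.2754923  -123.72538407  100.        ]
```

Call:
step_arm --moves '[[[0,0,0],[0,0,-0.25],-1],[[0,0,0],[0,0,-0.4],-1],[[0,0,0],[-0.145,-0.25,-0.4],-0.05],[[0,0,0],[-0.145,-0.5,-0.4],-0.05],[[0,0,0],[-0.145,-0.73,-0.4],-0.05],[[0,0,0],[-0.145,-0.73,-0.3],-0.05],[[0,0,0],[-0.145,-0.73,-0.2],-0.05],[[0,0,0],[-0.145,-0.73,-0.2],-0.05]]'

```text
clock: 8.65
eef_pos: [564.7, 21.9, 78.6]
tcp_rot: [3.141, 0.004, -0.069]
contact_force: [-0.4, -0.6, -0.4]
opening: 0.474
grasp_force: 0.0
```

```bash
python3 -c "
from h import *
snap('r1','scene',220,85,120,110,5)
s=telemetry.sense();print(s['eef_pos'],s['opening'])
print((np.array(proj('scene',s['eef_pos']+[0,0,29]))-[220,85])*5)
for n in ['yellow_lip','yellow_hinge','red_lip','red_hinge']: print(n,[(d['xy'],d['conf']) for d in imaging.mark_of('scene',n)[:2]])
"
```

```text
[565.52286544  21.51759625  79.86074187] 0.47919842679274866
[296.59033406 339.90909906]
yellow_lip [([311.5, 121.8], 0.47)]
yellow_hinge [([291.0, 119.1], 0.53)]
red_lip [([311.5, 124.3], 0.2)]
red_hinge [([256.8, 155.5], 0.63)]
```

View pics/r1.png

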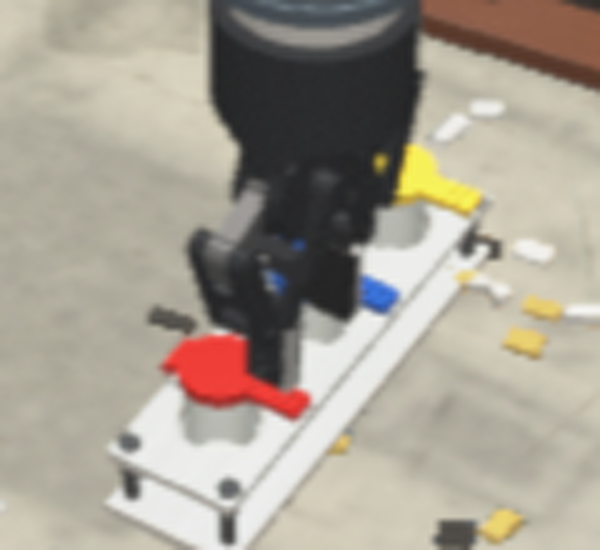

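```bash
python3 -c "
from h import *
f=lambda u,v,z: atz('scene',(u/5+220,v/5+85),z).round(1)
print('mid tips',f(303,345,108),f(303,345,111)); print('lip end',f(302,402,73),'lip mid',f(283,396,73), 'disc',f(218,368,74))
"
```

```text
mid tips [562.3  22.1 108. ] [561.   24.9 111. ]
lip end [562.7  20.2  73. ] lip mid [571.2  20.9  73. ] disc [602.4  20.1  74. ]
```

The gripper straddles the red lip: finger tips at about (275,383) and (332,308), lip at (283,396). The yellow cap now lies flat. I lower and grip the lip from its sides.

Call:
step_arm --squeeze 40 --moves '[[[0,0,0],[0.015,0,0.12],-0.05],[[0,0,0],[0.015,0,0.25],-0.05],[[0,0,0],[0.015,0,0.25],-0.05],[[0,0,0],[0.015,0,0.25],-1],[[0,0,0],[0.015,0,0.25],-1],[[0,0,0],[0.015,0,0.25],-1],[[0,0,0],[0.015,0,0.25],-1],[[0,0,0],[0.015,0,0.25],-1]]'

```text
clock: 9.7
eef_pos: [570.1, 19.6, 32.3]
tcp_rot: [3.14, -0.002, -0.07]
contact_force: [-0.9, -9.3, 0.5]
opening: 0.146
grasp_force: 39.6
```

Call:
step_arm --moves '[[[0,0,0],[0.01,0.01,-0.075],-1],[[0,0,0],[0.04,0.01,-0.145],-1],[[0,0,0],[0.085,0.01,-0.205],-1],[[0,0,0],[0.145,0.01,-0.25],-1],[[0,0,0],[0.215,0.01,-0.28],-1],[[0,0,0],[0.29,0.01,-0.29],-1],[[0,0,0],[0.365,0.01,-0.28],-1],[[0,0,0],[0.4,0.01,-0.265],-1]]'

```text
clock: 10.5
eef_pos: [651.3, 13.5, 86.3]
tcp_rot: [-3.141, -0.004, -0.07]
contact_force: [-0.5, 0.6, 13.0]
opening: 0.137
grasp_force: 39.0
```

Call:
step_arm --moves '[[[0,0,0],[0,0,0],-1],[[0,0,0],[0,0,0],-1]]'

```text
clock: 10.7
eef_pos: [651.3, 13.4, 86.2]
tcp_rot: [-3.141, -0.004, -0.071]
contact_force: [0.9, -0.7, 6.9]
opening: 0.135
grasp_force: 38.9
```

```bash
python3 -c "
from h import *
imaging.grab_frame('scene')
for n in ['red_lip','red_hinge','red_cap']: print(n,[(d['xy'],d['conf']) for d in imaging.mark_of('scene',n)[:2]] if n!='red_cap' else imaging.recognise('scene',n)[:2])
im=imaging.grab_frame('scene'); b=im[110:185,235:310].astype(int); m=(b[...,0]>150)&(b[...,1]<80)&(b[...,2]<80); v,u=np.nonzero(m); print(m.sum(),u.min()+235,u.max()+235,v.min()+110,v.max()+110)
for th in (0,.8,1.2,1.6,2.0):
  h=np.array((626.4,17.4,67)); print(th,[np.round(proj('scene',h+d*np.array([-np.cos(th),.07*np.cos(th),np.sin(th)])),1) for d in (21,54,62)])
"
```

```text
red_lip [([249.4, 132.9], 0.71)]
red_hinge [([257.5, 151.4], 0.56)]
red_cap [{'extent': [247.4, 130.4, 12.8, 29.5], 'conf': 0.72}]
190 247 258 131 158
0 [array([262.6, 160.1]), array([276. , 166.1]), array([279.2, 167.6])]
0.8 [array([260. , 153.9]), array([269.5, 149.8]), array([271.8, 148.8])]
1.2 [array([257.2, 151.1]), array([262. , 142.4]), array([263.2, 140.3])]
1.6 [array([253.9, 149.1]), array([253.3, 137.3]), array([253.1, 134.4])]
2.0 [array([250.7, 148.3]), array([244.9, 135.4]), array([243.4, 132.2])]
```

Call:
step_arm --moves '[[[0,0,0],[0,0,0],-0.2],[[0,0,0],[0,0,0],-0.2],[[0,0,0],[0,0,0],-0.2],[[0,0,0],[0,0,-0.2],-0.2],[[0,0,0],[0,0,-0.35],-0.2],[[0,0,0],[-0.25,0,-0.35],-0.05],[[0,0,0],[-0.5,0,-0.35],-0.05],[[0,0,0],[-0.5,0,-0.35],-0.05]]'

```text
clock: 11.75
eef_pos: [541.2, 20.7, 152.2]
tcp_rot: [3.141, 0.008, -0.07]
contact_force: [0.6, -0.4, -0.4]
opening: 0.468
grasp_force: 0.0
```

```bash
python3 -c "
from h import *
imaging.grab_frame('scene')
for n in ['red_lip','battery']: print(n,[(d['xy'],d['conf']) for d in imaging.mark_of('scene',n)[:2]])
s=telemetry.sense()['eef_pos'];print(s)
units((*s,-.07),[(473.5,68.3,80,-.07),(473.5,68.3,8,-.07)])
"
```

```text
red_lip [([250.0, 132.7], 0.68)]
battery [([305.8, 219.8], 0.66)]
[550.29603432  20.60130285 154.39079371]
[[0.0, 0.0, 0.0], [-0.4, -0.211, 0.372]]
[[0.0, 0.0, 0.0], [-0.4, -0.211, 0.732]]
```

Call:
step_arm --moves '[[[0,0,0],[-0.2,-0.11,0],-0.05],[[0,0,0],[-0.4,-0.21,0.18],-0.05],[[0,0,0],[-0.4,-0.21,0.37],-0.05],[[0,0,0],[-0.4,-0.21,0.37],-0.05],[[0,0,0],[-0.4,-0.21,0.37],-0.05],[[0,0,0],[-0.4,-0.21,0.37],-0.05]]'

```text
clock: 12.5
eef_pos: [475.4, 68.0, 81.4]
tcp_rot: [-3.141, -0.003, -0.071]
contact_force: [-0.1, 0.3, 0.4]
opening: 0.476
grasp_force: 0.0
```

```bash
python3 -c "
from h import *
s=telemetry.sense()['eef_pos'];print(s)
snap('b1','scene',270,150,80,90,6)
print((np.array(proj('scene',s+[0,0,26]))-[270,150])*6)"
```

```text
[475.38495207  68.02564886  81.41900216]
[241.53801084 206.07729889]
```

View pics/b1.png

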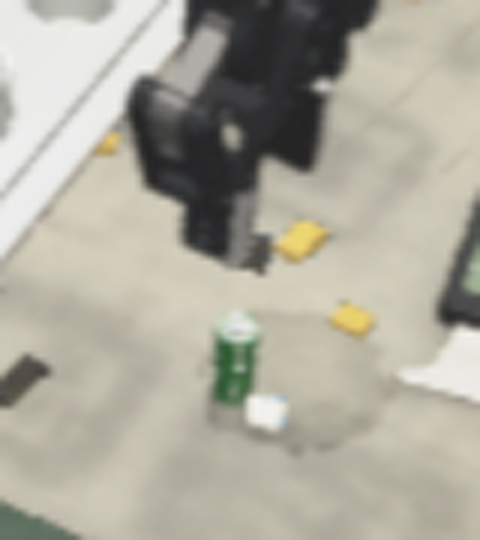

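The finger tips are at about (222,255) and (292,162), and the battery's top face is at (236,325).

```bash
python3 -c "
from h import *
f=lambda u,v,z: atz('scene',(u/6+270,v/6+150),z).round(1)
print(f(257,208,107),f(257,208,110),f(236,325,50))"
```

```text
[470.9  66.1 107. ] [469.9  68.6 110. ] [472.5  68.5  50. ]
```

Call:
step_arm --squeeze 25 --moves '[[[0,0,0],[0.005,0,0.2],-0.05],[[0,0,0],[0.005,0,0.365],-0.05],[[0,0,0],[0.005,0,0.365],-0.05],[[0,0,0],[0.005,0,0.365],-1],[[0,0,0],[0.005,0,0.365],-1],[[0,0,0],[0.005,0,0.365],-1],[[0,0,0],[0.005,0,0.365],-1],[[0,0,0],[0.005,0,0.365],-1]]'

```text
clock: 13.35
eef_pos: [475.3, 68.2, 8.5]
tcp_rot: [-3.141, -0.003, -0.07]
contact_force: [-1.1, -1.7, 8.3]
opening: 0.158
grasp_force: 25.1
```

Call:
step_arm --moves '[[[0,0,0],[0,0,-0.2],-1],[[0,0,0],[0,0,-0.4],-1],[[0,0,0],[0,0,-0.5],-1],[[0,0,0],[0.2,0.07,-0.5],-1],[[0,0,0],[0.4,0.14,-0.5],-1],[[0,0,0],[0.6,0.2,-0.5],-1],[[0,0,0],[0.665,0.21,-0.5],-1],[[0,0,0],[0.665,0.21,-0.5],-1]]'

```text
clock: 14.15
eef_pos: [604.8, 16.3, 107.3]
tcp_rot: [-3.141, -0.001, -0.071]
contact_force: [-0.8, 1.5, 0.2]
opening: 0.153
grasp_force: 24.6
```

```bash
python3 -c "
from h import *
im=imaging.grab_frame('scene')
for n in ['red_lip','battery','red_tube','red_hinge']: print(n,[(np.round(d['xy'],1),d['conf']) for d in imaging.mark_of('scene',n)[:2]])
s=telemetry.sense();p=s['eef_pos'];print(p,s['opening'],s['grasp_force'])
h=cv2.cvtColor(im,cv2.COLOR_RGB2HSV); m=(h[...,0]>50)&(h[...,0]<85)&(h[...,1]>90); m=m[90:190,220:310]; v,u=np.nonzero(m); print('green',m.sum(),u.min()+220,u.max()+220,v.min()+90,v.max()+90)
for dz in (-7,0,14,43): print(dz,proj('scene',p+[-3,0,dz]))
print('tube rim', proj('scene',(605.4,16.8,65)),'floor',proj('scene',(605.4,16.8,8)))
"
```

```text
red_lip [(array([247.6, 133.6]), 0.78)]
battery [(array([262.9, 151. ]), 0.61)]
red_tube [(array([261.2, 178.7]), 0.73), (array([290., 120.]), 0.7)]
red_hinge [(array([255. , 153.3]), 0.63)]
[601.80750508  17.29888053 106.8454978 ] 0.15700167743948926 24.550758004188538
green 13 262 267 141 144
-7 (np.float64(265.77717429536114), np.float64(149.4740002674451))
0 (np.float64(265.7910191632667), np.float64(147.01397476124873))
14 (np.float64(265.81916136363367), np.float64(142.0135275792851))
43 (np.float64(265.87945143770077), np.float64(131.30088510505396))
tube rim (np.float64(263.0861000134255), np.float64(160.13880108963744)) floor (np.float64(263.0910452251267), np.float64(178.27739658314349))
```

Call:
step_arm --moves '[[[0,0,0],[0,0,0.08],-1],[[0,0,0],[0,0,0.15],-1],[[0,0,0],[0,0,0.22],-1],[[0,0,0],[0,0,0.28],-1],[[0,0,0],[0,0,0.33],-1],[[0,0,0],[0,0,0.335],-1],[[0,0,0],[0,0,0.335],-1]]'

```text
clock: 15.1
eef_pos: [603.1, 16.7, 39.5]
tcp_rot: [3.142, 0.001, -0.07]
contact_force: [0.1, -0.6, -0.3]
opening: 0.159
grasp_force: 24.6
```

Call:
step_arm --moves '[[[0,0,0],[0,0,0],-0.3],[[0,0,0],[0,0,0],-0.3],[[0,0,0],[0,0,0],-0.3],[[0,0,0],[0,0,0],-0.3],[[0,0,0],[0,0,-0.25],-0.3],[[0,0,0],[0,0,-0.5],-0.3],[[0,0,0],[-0.4,0,-0.6],-0.6],[[0,0,0],[-0.6,0,-0.6],-1]]'

```text
clock: 15.9
eef_pos: [506.5, 23.8, 159.7]
tcp_rot: [-3.141, -0.005, -0.071]
contact_force: [0.3, 0.4, -0.5]
opening: 0.045
grasp_force: 0.0
```

```bash
python3 -c "
from h import *
ims=imaging.grab_frame('scene');imt=imaging.grab_frame('top')
for c in('scene','top'):
  for n in ['battery','red_tube','red_lip']: print(c,n,[(np.round(d['xy'],1),d['conf']) for d in imaging.mark_of(c,n)[:2]])
  print(c,'exp',np.round(proj(c,(605.4,17,11)),1),np.round(proj(c,(605.4,17,61)),1))
s=telemetry.sense();print(s['eef_pos'],s['opening'])
h=cv2.cvtColor(ims,cv2.COLOR_RGB2HSV); m=(h[...,0]>45)&(h[...,0]<90)&(h[...,1]>40); m=m[140:190,245:290]; v,u=np.nonzero(m); print('green',m.sum(), (u.min()+245,u.max()+245,v.min()+140,v.max()+140) if m.sum() else '')
m=((h[...,0]>45)&(h[...,0]<90)&(h[...,1]>90))[195:225,295:320]; print('old spot',m.sum())
"
```

```text
scene battery [(array([254.1, 154.2]), 0.45)]
scene red_tube [(array([264.3, 176.4]), 0.7)]
scene red_lip []
scene exp [263.  177.4] [263.  161.5]
top battery []
top red_tube []
top red_lip [(array([292.7, 156.5]), 0.46)]
top exp [289.9 179.9] [291.6 176.4]
[506.5218445   23.62478317 157.32599988] 0.0024507822109402066
green 6 (np.int64(263), np.int64(268), np.int64(164), np.int64(165))
old spot 0
```

```bash
python3 -c "
from h import *
im=imaging.grab_frame('scene').astype(int); im0=cv2.cvtColor(cv2.imread('pics/scene0.png'),cv2.COLOR_BGR2RGB).astype(int)
print((im[...,1]-im[...,0])[150:188,252:276]); print('bright',im[154:184:2,252:276,1])
im=imaging.grab_frame('top').astype(int); print((im[...,1]-im[...,0])[168:186,282:302]);print(im[168:186,282:302,1])"
```

```text
[[-125 -111 -110 -110 -111 -103  -53  -10   -4   -5   -4   -2    1    1
     1    1    1    1    1    1    1    1    0    1]
 [-118 -110 -110 -110 -109  -92  -37   -8   -4   -4   -2    0    2    2
     1    1    2    2    2    2    1    1    1    1]
 [-112 -110 -109 -110 -111 -103  -53  -12   -4   -1    1    2    1    1
     2    1    1    1    1    1    1    1    1    1]
 [-108 -109 -109 -112 -129 -155 -118  -41   -4    1    2    1    1    2
     1    2    1    2    1    1    1    1    1    1]
 [-104 -107 -110 -119 -151 -162 -117  -31   -1    1    1    1    1    1
     1    1    2    1    1    1    2    1    1    1]
 [-104 -103 -116 -150 -164 -135  -58   -8    1    1    1    1    1    1
     1    1    2    1    1    1    1    1    2    1]
 [-105 -119 -149 -164 -137  -60   -9    0    0    1    1    2    1    2
     1    1    1    1    1    2    1    1    1    1]
 [ -93 -146 -164 -139  -64   -8    0    2    2    1    2    2    1    1
     2    2    1    1    2    2    2    2    1    1]
 [ -67 -121 -129  -67   -9   -1    2    2    2    1    2    1    2    2
     1    2    1    1    1  
[... 7535 characters left out ...]
 196 197
  196 196]
 [180 180 180 181 173  96 123 178 198 198 198 199 198 198 198 198 198 198
  198 198]
 [180 180 179 180 171  95 123 179 199 199 199 199 200 200 200 200 200 200
  200 200]
 [180 180 180 180 173  94 141 182 200 201 201 201 201 201 201 202 202 202
  201 201]
 [180 180 180 180 177  94 154 178 201 203 203 202 202 203 203 202 203 203
  203 203]
 [180 179 180 180 178 105 151 172 202 204 204 204 204 204 204 204 204 204
  204 204]
 [180 180 180 179 178 112 142 171 203 204 204 204 205 204 205 204 204 204
  204 205]
 [179 179 180 180 180 119 142 171 203 205 205 205 205 205 204 205 205 205
  205 205]
 [180 180 180 179 181 131 139 171 204 205 206 205 205 205 205 205 205 205
  205 205]]
```

The battery shows upright through the clear red tube, columns 261–268, with its top at about row 161. Now I go behind the red cap and sweep it shut.

Call:
step_arm --moves '[[[0,0,0],[0.25,0,0],-1],[[0,0,0],[0.5,0,0],-1],[[0,0,0],[0.75,0,0],-1],[[0,0,0],[0.97,0,0],-1],[[0,0,0],[0.97,0,0.2],-1],[[0,0,0],[0.97,0,0.43],-1],[[0,0,0],[0.97,0,0.43],-1]]'

```text
clock: 17.1
eef_pos: [694.2, 9.8, 64.0]
tcp_rot: [3.141, 0.012, -0.071]
contact_force: [-1.3, 0.5, -0.4]
opening: -0.002
grasp_force: 0.0
```

Call:
step_arm --moves '[[[0,0,0],[-0.1,0,0],-1],[[0,0,0],[-0.18,0,0],-1],[[0,0,0],[-0.26,0,0],-1],[[0,0,0],[-0.34,0,0],-1],[[0,0,0],[-0.42,0,0],-1],[[0,0,0],[-0.5,0,0],-1],[[0,0,0],[-0.58,0,0],-1],[[0,0,0],[-0.58,0,0],-1]]'

```text
clock: 17.9
eef_pos: [582.3, 18.3, 73.1]
tcp_rot: [-3.142, -0.0, -0.07]
contact_force: [-0.2, 0.9, 0.7]
opening: -0.001
grasp_force: 0.4
```

```bash
cat > c.py <<'E'
from h import *
im=imaging.grab_frame('scene')
print('red_lip',[(np.round(d['xy'],1),d['conf']) for d in imaging.mark_of('scene','red_lip')[:2]])
b=im[110:185,235:300].astype(int); m=(b[...,0]>150)&(b[...,1]<80)&(b[...,2]<80); v,u=np.nonzero(m); print(m.sum(),u.min()+235,u.max()+235,v.min()+110,v.max()+110)
s=telemetry.sense();print(s['eef_pos'],s['contact_force'])
E
python3 c.py
```

```text
red_lip [(array([271.9, 152.1]), 0.7)]
152 253 277 149 160
[584.51004973  18.21495952  72.91484412] [ 0.61912827  0.06288203 -0.35861381]
```

Call:
step_arm --moves '[[[0,0,0],[0,0,-0.1],-1],[[0,0,0],[0.05,0,-0.1],-1],[[0,0,0],[0.05,0,0],-1],[[0,0,0],[0.05,0,0.05],-1],[[0,0,0],[0.05,0,0.1],-1],[[0,0,0],[0.05,0,0.13],-1],[[0,0,0],[0.05,0,0.145],-1],[[0,0,0],[0.05,0,0.145],-1]]'

```text
clock: 18.8
eef_pos: [592.7, 17.5, 44.7]
tcp_rot: [3.141, 0.001, -0.07]
contact_force: [-12.5, -0.2, 30.5]
opening: -0.0
grasp_force: 15.2
```

Call:
step_arm --moves '[[[0,0,0],[0,0,0.01],-1],[[0,0,0],[0,0,0.015],-1],[[0,0,0],[0,0,0.015],-1]]'

```text
clock: 19.1
eef_pos: [592.7, 17.5, 43.9]
tcp_rot: [3.142, 0.001, -0.07]
contact_force: [-21.3, -0.0, 55.4]
opening: -0.001
grasp_force: 27.8
```

Call:
step_arm --moves '[[[0,0,0],[0,0,-0.2],-1],[[0,0,0],[0,0,-0.45],-1],[[0,0,0],[0,0,-0.7],-1],[[0,0,0],[-0.25,-0.2,-0.7],-1],[[0,0,0],[-0.5,-0.4,-0.7],-1],[[0,0,0],[-0.7,-0.6,-0.7],-1],[[0,0,0],[-0.7,-0.6,-0.7],-1],[[0,0,0],[-0.7,-0.6,-0.7],-1]]'

```text
clock: 19.9
eef_pos: [459.1, 149.2, 179.3]
tcp_rot: [-3.141, 0.001, -0.067]
contact_force: [0.3, 0.6, 0.1]
opening: 0.001
grasp_force: 0.0
```

```bash
cat > d.py <<'E'
from h import *
new={c:imaging.grab_frame(c) for c in("scene","top")}
for c in("scene","top"):
    old=cv2.cvtColor(cv2.imread(f"pics/{c}0.png"),cv2.COLOR_BGR2RGB)
    for t,im in(("old",old),("new",new[c])):
        H,S,V=cv2.split(cv2.cvtColor(im,cv2.COLOR_RGB2HSV))
        for n,m,p in(("red",((H<8)|(H>172))&(S>150),(591,18,74)),("blue",(H>100)&(H<125)&(S>130),(591,-56,74)),("yel",(H>20)&(H<35)&(S>170),(582,-130,74))):
            u,v=map(int,proj(c,p)); w=np.zeros_like(H);w[v-17:v+17,u-18:u+18]=1
            k,l,st,ce=cv2.connectedComponentsWithStats((m*w).astype(np.uint8)); 
            if k>1:
                i=1+np.argmax(st[1:,4]);print(c,t,n,st[i].tolist(),ce[i].round(1))
    b=[(np.round(d['xy'],1),d['conf']) for d in imaging.mark_of(c,'battery')[:2]];print(c,'battery',b)
print(telemetry.sense()['contact_force'],telemetry.sense()['eef_pos'])
E
python3 d.py
```

```text
scene old red [253, 152, 29, 16, 242] [265.5 159.6]
scene old blue [272, 132, 27, 15, 220] [283.6 138.9]
scene old yel [286, 103, 9, 16, 82] [290.3 110.3]
scene new red [253, 152, 29, 16, 245] [265.6 159.7]
scene new blue [272, 132, 19, 13, 182] [281.5 138.1]
scene battery []
top old red [285, 166, 15, 27, 246] [291.8 177.1]
top old blue [316, 168, 15, 27, 252] [323.1 179.7]
top old yel [350, 168, 15, 5, 59] [357.  169.5]
top new red [285, 166, 15, 27, 246] [291.8 177.1]
top new blue [316, 168, 15, 27, 252] [323.1 179.7]
top new yel [352, 187, 5, 11, 35] [353.7 192.5]
top battery []
[ 0.27502305 -0.39801795 -0.95270917] [462.75815376 146.71063196 179.48663785]
```

Call:
step_arm --moves '[[[0,0,0],[-0.3,0.3,-0.3],-1],[[0,0,0],[-0.3,0.5,-0.3],-1],[[0,0,0],[-0.3,0.75,-0.3],-1],[[0,0,0],[-0.3,1.0,-0.3],-1],[[0,0,0],[-0.3,1.0,-0.3],-1]]'

```text
clock: 20.6
eef_pos: [387.8, -51.7, 240.1]
tcp_rot: [3.141, -0.002, -0.073]
contact_force: [0.4, 0.1, 0.2]
opening: 0.0
grasp_force: 0.0
```

Call:
step_arm --moves '[[[0,0,0],[0,0.25,0],-1],[[0,0,0],[0,0.5,0],-1],[[0,0,0],[0,0.75,0],-1],[[0,0,0],[0,1.0,0],-1],[[0,0,0],[0,1.0,0],-1],[[0,0,0],[0,1.0,0],-1]]'

```text
clock: 21.2
eef_pos: [373.3, -249.8, 239.1]
tcp_rot: [-3.141, 0.001, -0.075]
contact_force: [-0.1, -0.5, -0.7]
opening: 0.003
grasp_force: 0.0
```

```bash
sed -i 's/S>170),(582/S>110),(582/' d.py; python3 d.py; python3 -c "
from h import *
for th in (0,.06,.12,.2): print(th,proj('scene',np.array((616,-131.5,69))+62*np.array([-np.cos(th),.07*np.cos(th),np.sin(th)])))"
```

```text
scene old red [253, 152, 29, 16, 242] [265.5 159.6]
scene old blue [272, 132, 27, 15, 220] [283.6 138.9]
scene old yel [285, 103, 11, 17, 126] [290.2 110.3]
scene new red [253, 152, 29, 16, 244] [265.5 159.6]
scene new blue [272, 132, 27, 15, 220] [283.6 138.9]
scene new yel [288, 113, 28, 15, 237] [300.6 120. ]
scene battery []
top old red [285, 166, 15, 27, 246] [291.8 177.1]
top old blue [316, 168, 15, 27, 252] [323.1 179.7]
top old yel [349, 168, 17, 5, 72] [357.  169.7]
top new red [285, 166, 15, 27, 246] [291.8 177.1]
top new blue [316, 168, 15, 27, 252] [323.1 179.7]
top new yel [347, 171, 16, 28, 259] [354.5 181.9]
top battery []
[-0.68973602  0.35158849  0.34061302] [ 374.01141052 -246.95392435  239.32337068]
0 (np.float64(313.539315218058), np.float64(126.53191027388594))
0.06 (np.float64(313.62693277547794), np.float64(125.26110887740904))
0.12 (np.float64(313.6266155183512), np.float64(123.95311953746071))
0.2 (np.float64(313.48831999256623), np.float64(122.15961230992626))
```

```bash
python3 -c "
from rig import r
print(r.sign_off())"
```

```text
the job is handed in; nothing more can be done
None
```

The job is handed in at about 21 s of the 72 s allowed. My last clear view of the battery, before the cap closed, showed it upright in the red tube. The final images show all three caps shut, with red and blue matching their starting outlines. I kept the arm clear of the mat but did not re-check the objects on it, and no verdict came back.

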